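# Load the pellet carriers into the one-way lane

### The job

Pull the drawer out to its stop and load every pellet carrier that is in it into the loading lane: set each in the lane's open mouth and push it in past the sprung pawl, all the way through so that the pawl snaps back behind it. When all are in, push the drawer fully shut again, and leave the bottles and the jar standing beside the lane alone.

Things in the scene. Friction and masses are not known exactly. Their poses are not given: they have to be found in the camera images.
- drawer (a joint): How far the drawer is out of its cabinet, in m: 0 shut, 0.158 at the stop. It slides with 1.5 N of friction and stays where it is left. It may start up to 10 mm open.
- drawer_handle (a point): Middle of the drawer's handle: a level round bar, 10 mm thick, 90 mm long along y of this frame, 62 mm above the bench, 40 mm in front of the drawer's white front (35 mm free behind it). The drawer pulls out along -x (x points level into the cabinet). The front is 168 mm wide, its top 85 mm above the bench; the grey cabinet is 88 mm high, 190 mm deep.
- drawer_tray (a point): Centre of the floor inside the drawer's tray, moving with it; axes as the handle's, 133 mm behind the bar. Inside 140 mm wide (y), 159 mm long (x); floor 8 mm, side and back walls' tops 34 mm above the bench. The carriers stand in it two by two (one place may be empty), about 72 mm apart across (y) and 68 mm along x, their fins roughly along x.
- carrier1_mid (a point): Grey pellet carrier, 0.2 kg: base 60 x 50 x 18 mm; on it a central upright grip fin 36 mm long (along its x), 14 mm thick (along y), top 64 mm above the underside. Point: centre of the fin in plan, half-way up (32 mm above the underside, 32 mm below the fin's top, 14 mm above the base's top). z up; either end may lead. Starts standing in the drawer; 3 or 4 of the carriers are present (absent: None).
- carrier2_mid (a point): Grey pellet carrier, 0.2 kg: base 60 x 50 x 18 mm; on it a central upright grip fin 36 mm long (along its x), 14 mm thick (along y), top 64 mm above the underside. Point: centre of the fin in plan, half-way up (32 mm above the underside, 32 mm below the fin's top, 14 mm above the base's top). z up; either end may lead. Starts standing in the drawer; 3 or 4 of the carriers are present (absent: None).
- carrier3_mid (a point): Grey pellet carrier, 0.2 kg: base 60 x 50 x 18 mm; on it a central upright grip fin 36 mm long (along its x), 14 mm thick (along y), top 64 mm above the underside. Point: centre of the fin in plan, half-way up (32 mm above the underside, 32 mm below the fin's top, 14 mm above the base's top). z up; either end may lead. Starts standing in the drawer; 3 or 4 of the carriers are present (absent: None).
- carrier4_mid (a point): Grey pellet carrier, 0.2 kg: base 60 x 50 x 18 mm; on it a central upright grip fin 36 mm long (along its x), 14 mm thick (along y), top 64 mm above the underside. Point: centre of the fin in plan, half-way up (32 mm above the underside, 32 mm below the fin's top, 14 mm above the base's top). z up; either end may lead. Starts standing in the drawer; 3 or 4 of the carriers are present (absent: None).
- lane: Aluminium loading lane fixed on the bench: base 370 x 94 x 5 mm; origin at the centre of its underside, x along the lane in the loading direction, z up. Open at its -x end (x = -0.185): flared walls 76 mm apart, narrowing to a channel 55 mm wide from x = -0.125 to the stop at x = 0.180. Walls' tops 26 mm above the bench. Room for four carriers; each pushes those before it ahead.
- lane_slot (a point): Start of the covered part of the lane (lane x = -0.072), on the centre line, 30 mm above the bench; axes as the lane's. From here to the closed end two lips (26 to 30 mm above the bench) cover the channel but for a slot 26 mm wide, through which the fins stand up. So carriers can only be lowered into the mouth, fin along the lane, and pushed in along +x.
- lane_mouth (a point): Point on the lane's floor (5 mm above the bench), on its centre line in the mouth (lane x = -0.159), over which a carrier is set down before pushing: there it stays clear of the pawl. Axes as the lane's.
- pawl_nose (a point): Inner corner of the pawl's nose at rest, at its blocking face (lane x = -0.080), 10 mm inside the channel's +y wall, 15 mm above the bench. The pawl's 45 mm long ramp faces the mouth. A carrier has passed when its rear end is beyond this point, that is with its centre more than 30 mm farther along the lane; it then cannot come back.
- pawl (a joint): Angle of the dark steel pawl in rad: 0 at rest, sprung into the channel; grows (to about 0.2) while a carrier pushes it aside; snaps back to 0 behind it. Passing takes about 5 to 15 N of push.
- reagent_bottle_mid (a point): Bystander: white bottle, 45 mm diameter, 132 mm tall, standing on the bench; point at half height. Leave it alone.
- powder_bottle_mid (a point): Bystander: white bottle, 49 mm diameter, 94 mm tall, standing on the bench; point at half height. Leave it alone.
- small_jar_mid (a point): Bystander: low white jar, 45 mm diameter, 24 mm tall, on the bench; point at half height. Leave it alone.

How it is judged:
By the outcome, as a careful person would: the job done as asked, in the order asked, and still so for the second after the job is handed in, with the robot touching nothing.
Of carrier1, carrier2, carrier3, carrier4 only 3 to 4 are there at a start; the rules pass over those that are not, and their reading is None.
At some moment in a run one of carrier1, carrier2, carrier3, carrier4 may be knocked a few centimetres aside while the robot is not near it.
Once in a run the grip may slacken for a moment while it holds something.
It also fails if it takes over 210 s, if anything falls off the work surface, if the arm or the gripper's body presses on something with over 40 N, if the wrist force passes 120 N, or if a joint passes its speed limit or range.

### The arm

A 6-joint arm with a two-finger parallel gripper is mounted at the origin on a cart in front of the work surface, level with it; the furniture and walls round the work are solid. World frame = base frame: x ahead of the robot, y to its left, z up, the work surface at z = 0. Lengths are in m, angles in rad, forces in N, time in s.
With the tool pointing down it reaches from about 0.4 to 0.825 m from the base axis. Payload 7 kg.
Tool frame: the origin (TCP) lies midway between the tips of the shut fingers; the grasp point (between the pads) lies behind it (env.grip_point_offset is the z of the grasp point in the tool frame, in m); z points along the fingers, y is the line along which they close (so a half turn about z gives the same grasp; the last joint's range is limited). The gripper opens to 85 mm and grips with 20 to 120 N. Pads are 22 mm wide; open, the fingers measure 114 mm over their backs; the gripper's body (76 mm by 85 mm) begins 54 mm behind the grasp point. The pads swing forward as they close: fully open they stand 13 mm farther back than shut.
Start: joints at [1.433, 0.359, 0.012, 0, -1.224, -0.288], TCP at [0.279, 0.615, 0.231] pointing down, gripper open.
Joint ranges: [-3.07, 3.07], [-1.43, 2.12], [-1.02, 1.25], [-3.03, 1.67], [-3.05, -0], [-3.03, 3.03]. Speed limits (rad/s): [2.39, 2.39, 3.01, 3.14, 3.14, 3.14].

### API

Orientations are given as a unit quaternion [x, y, z, w].
In Python, from workcell import env gives the robot as it stands.
- The arm moves only by the shell command python3 -m inch 'ROWS' [FORCE]. ROWS is JSON, one flat list of numbers, 7 for each row, row after row: the shift along the world's x, y, z in cm, then the turn, a rotation vector about the world's x, y, z in rad, then the finger opening in cm, from 0 to 8.54. In form: [tx, ty, tz, ax, ay, az, claw, tx, ty, tz, ax, ay, az, claw, ...]. A call has 1 to 20 rows; each row is the pose to reach, as a shift and turn from the pose commanded when the call began; what a row does not reach only later rows make up. A row lasts 1/8 s, in which the tool goes at most 62.5 mm and 10.7 degrees, less where a joint would pass 70% of its speed; a pose out of reach is approached as far as the arm can. A call with a gripper value outside its range is refused whole. The fingers move at their own pace and stop on an object; FORCE is the grip in N (left out, the last holds). Time passes only in rows, so rows that repeat a pose let the fingers close. It gives the time, the measured TCP pose, the force, the opening and the grip force at its end, in the units of the state.
- env.get_state(): the state, without advancing time (a new reading comes with each control period).
- env.grab_frame(name): name is "scene" or "top"; returns a dict with "color" (384x512x3 uint8, red, green, blue), "intrinsics" (3x3 intrinsics, pixels), "view" (4x4, takes a point from world to camera coordinates). Camera axes: x right, y up, looking along -z (the intrinsics and any distortion apply to the point x, -y, -z); pixel columns grow to the right and rows downward; lengths in m; the calibration is good to about 2 mm. A picture is of the moment at which its call begins. There is no depth.
- env.job_done(): hands the job in; it is judged then, once.
Trained networks look in a picture, given as the dict that the camera call returned (one of the last four; its "shot" number tells which), for a name from the list of things; names that differ only in an ending like _2 or _b are one class to them, and where a whole thing is asked for, a point or a joint stands for the part that bears it (a point fixed in the world has none). Each returns a list of dicts, best first, with "confidence" (0 to 1); they miss things now and then, are a little off and sometimes report something else, mostly with a low value. They report only what shows in the picture. A call takes as long as a camera call.
- env.look_for(picture, target): "box" ([left, top, right, bottom] in pixels, round what is visible of it).
The state is a dict: "t": time; "qpos": joint angles; "joint_vel": joint speeds; "effort": joint torques, N m; "eef_pos": TCP position; "eef_rot": TCP orientation; "wrist_force": force on the tool from outside, world axes, zero at the start; "wrist_torque": the same for the moment, N m; "opening": finger opening in m; "grip_force": force on a finger pad.
Only numpy, scipy, OpenCV 4.12 (cv2) and the standard library are available. Lean on these libraries where they do the work, as an engineer would, in place of code of your own. Each camera call takes 0.05 s, during which the arm holds its last target. There are 200 camera calls.

## Working session

There is one attempt and no reset: what is moved stays moved. The work goes in short steps, Python scripts to look and compute and a shell command to move; the robot and the scene stay as the last step left them, time stands still between calls to the robot, and variables do not carry over. Pictures are saved under pics/ and viewed, at most 14 in all, crops included, and the job is handed in when it is done.

```bash
ls; mkdir -p pics
cat > h.py <<'E'
import numpy as np, cv2
from workcell import env
def px2w(f,u,v,z):
    K=np.array(f["intrinsics"]);V=np.array(f["view"])
    d=np.linalg.inv(K)@np.array([u,v,1.]); d=np.array([d[0],-d[1],-d[2]])
    R=V[:3,:3];c=-R.T@V[:3,3];w=R.T@d
    return c+w*(z-c[2])/w[2]
def w2px(f,p):
    K=np.array(f["intrinsics"]);V=np.array(f["view"])
    q=V[:3,:3]@np.array(p)+V[:3,3]; q=K@np.array([q[0],-q[1],-q[2]]); return q[:2]/q[2]
def save(f,n,crop=None,s=1):
    im=f["color"][...,::-1]
    if crop: im=im[crop[1]:crop[3],crop[0]:crop[2]]
    cv2.imwrite(f"pics/{n}.png",cv2.resize(im,None,fx=s,fy=s,interpolation=cv2.INTER_CUBIC))
E
python3 - <<'E'
from h import *
s=env.get_state();print({k:np.round(v,3) for k,v in s.items()},env.grip_point_offset)
for n in("scene","top"):
    f=env.grab_frame(n);save(f,n+"0",s=1.5);V=np.array(f["view"]);print(n,-V[:3,:3].T@V[:3,3],f["intrinsics"],[k for k in f])
    for t in ("drawer_handle","carrier1_mid","lane","pawl_nose","reagent_bottle_mid","powder_bottle_mid","small_jar_mid"):
        print(t,[(np.round(d["box"]).tolist(),round(d["confidence"],2)) for d in env.look_for(f,t)][:5])
E
```

```text
pics
{'t': np.float64(0.0), 'qpos': array([ 1.433,  0.359,  0.011, -0.   , -1.224, -0.288]), 'joint_vel': array([ 0.   ,  0.   ,  0.001, -0.002,  0.001,  0.001]), 'effort': array([-1.0000e-03, -5.8333e+01,  2.9341e+01,  6.9370e+00, -6.0000e-03,
        0.0000e+00]), 'eef_pos': array([0.279, 0.614, 0.23 ]), 'eef_rot': array([ 0.977, -0.211, -0.   ,  0.001]), 'wrist_force': array([-0.072,  0.234, -0.158]), 'wrist_torque': array([0.042, 0.029, 0.   ]), 'grip_force': np.float64(0.0), 'opening': np.float64(0.085)} -0.0187
scene [-0.26543633 -0.58682598  0.79714081] [[499.41944236   0.         256.99177411]
 [  0.         499.41944236 189.91218831]
 [  0.           0.           1.        ]] ['color', 'intrinsics', 'view', 'shot']
drawer_handle [([297.0, 174.0, 355.0, 244.0], 0.94), ([235.0, 128.0, 251.0, 180.0], 0.34)]
carrier1_mid [([237.0, 127.0, 252.0, 182.0], 0.4)]
lane [([79.0, 162.0, 212.0, 235.0], 0.93), ([208.0, 144.0, 232.0, 182.0], 0.4)]
pawl_nose [([79.0, 164.0, 208.0, 238.0], 0.94), ([189.0, 166.0, 206.0, 178.0], 0.17)]
reagent_bottle_mid [([234.0, 126.0, 251.0, 178.0], 0.81)]
powder_bottle_mid [([209.0, 142.0, 230.0, 181.0], 0.87)]
small_jar_mid [([189.0, 164.0, 205.0, 177.0], 0.56)]
top [ 0.37523055 -0.15658968  0.99906394] [[427.39751954   0.         250.47305093]
 [  0.         427.39751954 196.16990728]
 [  0.           0.           1.        ]] ['color', 'intrinsics', 'view', 'shot']
drawer_handle [([292.0, 159.0, 357.0, 212.0], 0.77)]
carrier1_mid []
lane [([42.0, 209.0, 210.0, 267.0], 0.78), ([191.0, 128.0, 210.0, 160.0], 0.32)]
pawl_nose [([42.0, 211.0, 209.0, 269.0], 0.82)]
reagent_bottle_mid [([191.0, 125.0, 211.0, 161.0], 0.56)]
powder_bottle_mid [([170.0, 150.0, 195.0, 179.0], 0.9), ([44.0, 211.0, 210.0, 266.0], 0.18)]
small_jar_mid [([149.0, 164.0, 167.0, 180.0], 0.66), ([41.0, 209.0, 207.0, 265.0], 0.58)]
```

View pics/scene0.png

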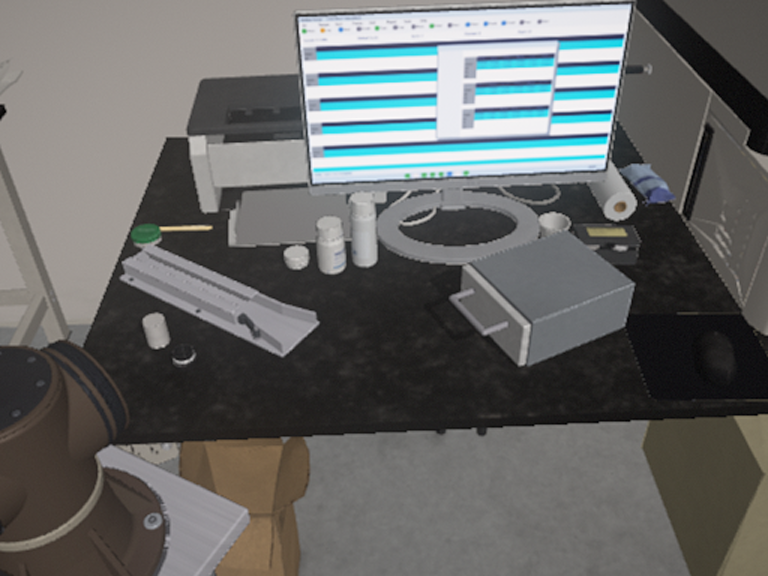

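View pics/top0.png

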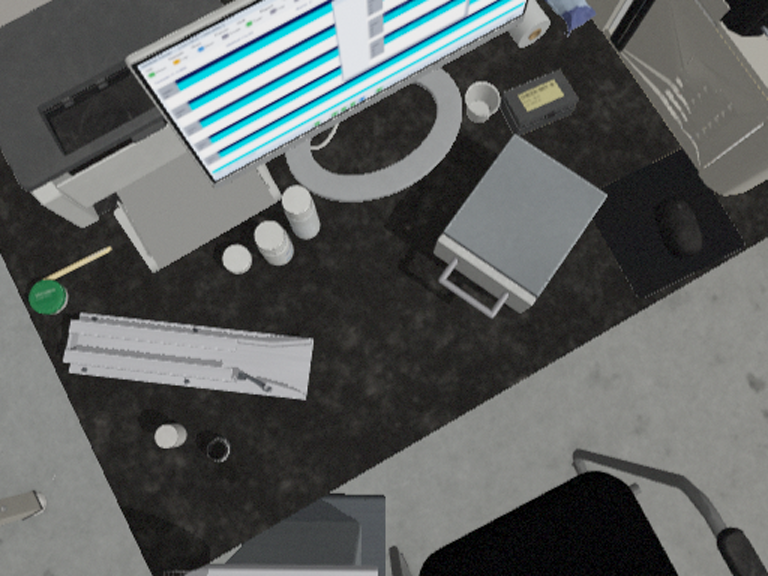

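The scene shows the lane on the left with its mouth to the right (top view about (309,368) in the enlarged picture). The drawer cabinet is on the right, with its handle at (474,290). The arm is out of view. I'll zoom in to get exact corners.

Run:
```python
from h import *
f=env.grab_frame("top")
a=f["color"][200:280,35:215,::-1]; b=f["color"][85:225,275:410,::-1]
a=cv2.resize(a,None,fx=4.4,fy=4.4,interpolation=cv2.INTER_CUBIC)
cv2.imwrite("pics/laneA.png",a)
cv2.imwrite("pics/cab.png",cv2.resize(b,None,fx=4,fy=4,interpolation=cv2.INTER_CUBIC))
for n,(u,v,z) in dict(m1=(313,338,.005),m2=(305,399,.005),f1=(82,314,.026),f2=(64,362,.005),b1=(447,281,.062),b2=(491,313,.062),top1=(438,236,.085),top2=(530,303,.085),ct1=(516,137,.088),ct2=(606,198,.088)).items(): print(n,px2w(f,u/1.5,v/1.5,z).round(4))
```

```text
m1 [ 0.4887 -0.0552  0.005 ]
m2 [ 0.3948 -0.0454  0.005 ]
f1 [0.5201 0.2988 0.026 ]
f2 [0.4479 0.3295 0.005 ]
b1 [ 0.5693 -0.2586  0.062 ]
b2 [ 0.5216 -0.3231  0.062 ]
top1 [ 0.6322 -0.2435  0.085 ]
top2 [ 0.5331 -0.3756  0.085 ]
ct1 [ 0.7873 -0.3625  0.088 ]
ct2 [ 0.6918 -0.4931  0.088 ]
```

View pics/laneA.png

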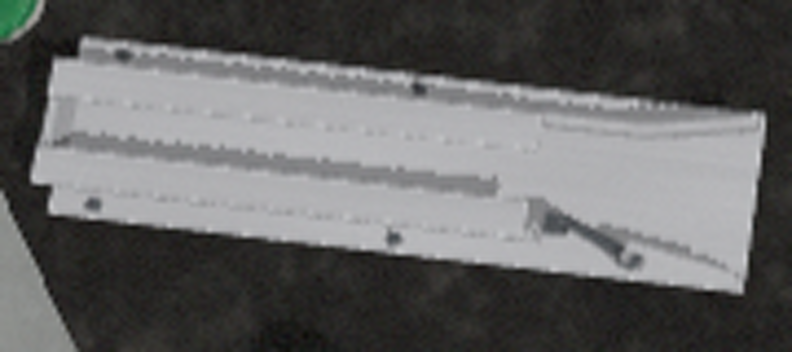

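View pics/cab.png

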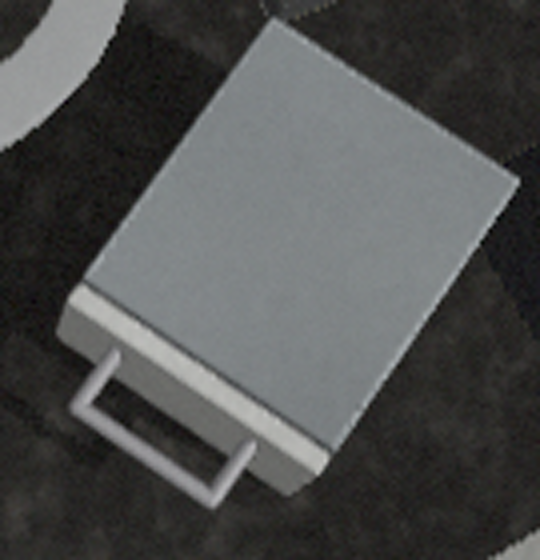

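The lane's mouth edge runs from (765,112) to (743,293), with the pawl on its lower (+y) side. The cabinet's top corners and the handle bar, (73,408) to (213,503), are clear.

Run:
```python
from h import *
f=env.grab_frame("top");g=env.grab_frame("scene")
L=lambda x,y,z:px2w(f,35+(x+.5)/4.4-.5,200+(y+.5)/4.4-.5,z)
C=lambda x,y,z:px2w(f,275+(x+.5)/4-.5,85+(y+.5)/4-.5,z)
m1,m2,f1,f2=L(765,112,.005),L(743,293,.005),L(82,38,.005),L(48,214,.005)
print("lane",m1,m2,f1,f2, np.linalg.norm(m1-m2),np.linalg.norm(m1-f1))
c=(m1+m2+f1+f2)/4; ax=(f1+f2-m1-m2); ax/=np.linalg.norm(ax); print("centre",c,"yaw",np.degrees(np.arctan2(ax[1],ax[0])),"mouth",c-.159*ax,"slot",c-.072*ax)
k=[C(275,18,.088),C(518,180,.088),C(330,452,.088),C(85,283,.088)]
print("cab",np.round(k,4)); cx=(k[0]+k[1]-k[2]-k[3]);cx/=np.linalg.norm(cx);print("drawer yaw",np.degrees(np.arctan2(cx[1],cx[0])),np.degrees(np.arctan2(*(k[3]-k[2])[[1,0]])))
b=[C(73,408,.062),C(213,503,.062)];print("bar",b,(b[0]+b[1])/2)
kc=(k[2]+k[3])/2; print("bar offset from cab front",((b[0]+b[1])/2-kc)@cx)
# cross-check scene
for p in ((b[0]+b[1])/2,c-.185*ax): print("scene px x1.5",w2px(g,p)*1.5)
for t,h in(("reagent_bottle_mid",0),("powder_bottle_mid",0),("small_jar_mid",0)):
    d=env.look_for(g,t)[0]["box"]; print(t,px2w(g,(d[0]+d[2])/2,d[3],0)[:2])
```

```text
lane [ 0.48927972 -0.05469304  0.005     ] [ 0.39431724 -0.04578624  0.005     ] [0.52577305 0.31217387 0.005     ] [0.43196417 0.32135483 0.005     ] 0.09537926626367246 0.3686774909468644
centre [0.46033354 0.13326235 0.005     ] yaw 84.23226194745037 mouth [ 0.44435467 -0.0249327   0.005     ] slot [0.45309783 0.06162686 0.005     ]
cab [[ 0.7926 -0.3613  0.088 ]
 [ 0.6974 -0.4937  0.088 ]
 [ 0.5423 -0.3835  0.088 ]
 [ 0.6359 -0.2518  0.088 ]]
drawer yaw -35.16758961923391 54.591192109081256
bar [array([ 0.57084366, -0.24713069,  0.062     ]), array([ 0.51780121, -0.32416035,  0.062     ])] [ 0.54432243 -0.28564552  0.062     ]
bar offset from cab front -0.05503438958242189
scene px x1.5 [464.81867027 314.16578337]
scene px x1.5 [299.54388339 336.7662165 ]
reagent_bottle_mid [ 0.65000388 -0.05062909]
powder_bottle_mid [ 6.19556872e-01 -5.10466570e-04]
small_jar_mid [0.60377655 0.06085816]
```

```bash
python3 -m inch '[26.5,-90,-3,0,0,-1.76,3.5,26.5,-90,-3,0,0,-1.76,3.5,26.5,-90,-3,0,0,-1.76,3.5,26.5,-90,-3,0,0,-1.76,3.5,26.5,-90,-3,0,0,-1.76,3.5,26.5,-90,-3,0,0,-1.76,3.5,26.5,-90,-3,0,0,-1.76,3.5,26.5,-90,-3,0,0,-1.76,3.5,26.5,-90,-3,0,0,-1.76,3.5,26.5,-90,-3,0,0,-1.76,3.5,26.5,-90,-3,0,0,-1.76,3.5,26.5,-90,-3,0,0,-1.76,3.5,26.5,-90,-3,0,0,-1.76,3.5,26.5,-90,-3,0,0,-1.76,3.5,26.5,-90,-3,0,0,-1.76,3.5,26.5,-90,-3,0,0,-1.76,3.5,26.5,-90,-3,0,0,-1.76,3.5,26.5,-90,-3,0,0,-1.76,3.5]' 40
```

```text
t: 3.35
eef_pos: [0.5438, -0.2843, 0.2017]
eef_rot: [-0.46, 0.888, -0.0, 0.0]
wrist_force: [-0.0, -0.3, 0.1]
opening: 0.0349
grip_force: 0.0
```

```bash
python3 -m inch '[0,-0.1,-6,0,0,0,3.5,0,-0.1,-11,0,0,0,3.5,0,-0.1,-13.5,0,0,0,3.5,0,-0.1,-15.8,0,0,0,3.5,0,-0.1,-15.8,0,0,0,3.5,0,-0.1,-15.8,0,0,0,0.6,0,-0.1,-15.8,0,0,0,0.6,0,-0.1,-15.8,0,0,0,0.6,0,-0.1,-15.8,0,0,0,0.6]' 40
```

```text
t: 4.47
eef_pos: [0.5453, -0.2862, 0.0451]
eef_rot: [-0.46, 0.888, -0.001, 0.001]
wrist_force: [-0.0, 4.1, 7.1]
opening: 0.0085
grip_force: 39.3
```

```bash
python3 -m inch '[-0.8,0.6,0,0,0,0,0.6,-2.4,1.7,0,0,0,0,0.6,-4.1,2.9,0,0,0,0,0.6,-5.7,4.0,0,0,0,0,0.6,-7.3,5.2,0,0,0,0,0.6,-9,6.4,0,0,0,0,0.6,-10.6,7.5,0,0,0,0,0.6,-11.4,8.1,0,0,0,0,0.6,-11.8,8.4,0,0,0,0,0.6,-12.0,8.5,0,0,0,0,0.6]' && python3 -m inch '[-0.3,0.2,0,0,0,0,0.6,-0.6,0.4,0,0,0,0,0.6,-0.8,0.6,0,0,0,0,0.6]'
```

```text
t: 5.72
eef_pos: [0.4255, -0.2014, 0.045]
eef_rot: [-0.46, 0.888, -0.001, 0.002]
wrist_force: [2.7, 0.6, 7.9]
opening: 0.0084
grip_force: 40.2
t: 6.1
eef_pos: [0.4193, -0.1966, 0.0451]
eef_rot: [-0.461, 0.887, -0.003, 0.003]
wrist_force: [11.5, -26.1, -10.2]
opening: 0.0085
grip_force: 39.1
```

```bash
python3 -m inch '[0,0,0,0,0,0,3.5,0,0,0,0,0,0,3.5,0,0,0,0,0,0,3.5,0,0,6,0,0,0,4,0,0,12,0,0,0,4,0,0,17,0,0,0,4,-2,8,19,0,0,0,4,-2,14,19,0,0,0,4,-2,20,19,0,0,0,4,-2,24,19,0,0,0,4]'
cat > look.py <<'E'
from h import *
import sys
n=sys.argv[1]
f=env.grab_frame("top");g=env.grab_frame("scene")
for F,m in((f,"top"),(g,"scene")):
    for t in("carrier1_mid","drawer_handle"):
        print(m,t,[(np.round(d["box"]).tolist(),round(d["confidence"],2)) for d in env.look_for(F,t)][:6])
a=cv2.resize(f["color"][140:280,250:390,::-1],(560,560),interpolation=cv2.INTER_CUBIC)
cv2.imwrite(f"pics/{n}.png",a)
print(env.get_state()["t"])
E
python3 look.py d1
```

```text
t: 7.35
eef_pos: [0.3951, 0.0465, 0.2337]
eef_rot: [-0.46, 0.888, 0.0, 0.001]
wrist_force: [1.2, 0.7, -0.3]
opening: 0.0399
grip_force: 0.0
top carrier1_mid [([288.0, 214.0, 323.0, 248.0], 0.87), ([88.0, 213.0, 209.0, 266.0], 0.44)]
top drawer_handle [([250.0, 163.0, 349.0, 271.0], 0.7)]
scene carrier1_mid [([285.0, 218.0, 311.0, 250.0], 0.92)]
scene drawer_handle [([240.0, 192.0, 352.0, 267.0], 0.78), ([309.0, 210.0, 338.0, 242.0], 0.75)]
7.65
```

View pics/d1.png

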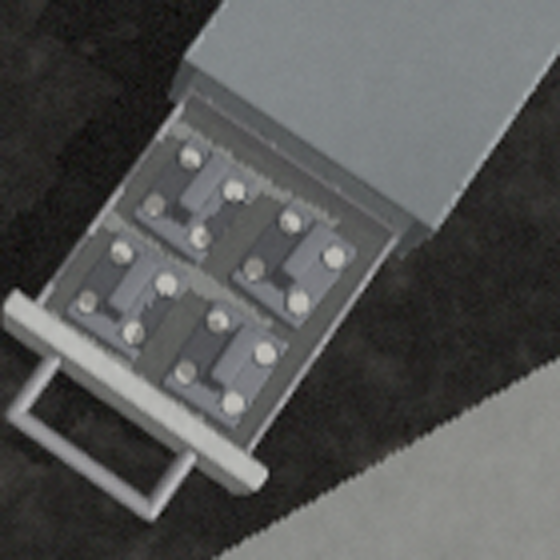

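The drawer is out and holds four carriers in a 2×2 layout. Each has four white pellets at its corners: A about (194,197), B (295,262), C (127,292), D (225,362). Next I'll measure their centres and yaws from the pellets.

```bash
cat > meas.py <<'E'
from h import *
def pellets(f):
    im=cv2.resize(f["color"],None,fx=4,fy=4,interpolation=cv2.INTER_CUBIC).astype(float)
    m=((im.min(2)>150)).astype(np.uint8)
    n,l,s,c=cv2.connectedComponentsWithStats(m)
    return [px2w(f,(c[i][0]+.5)/4-.5,(c[i][1]+.5)/4-.5,.029)[:2] for i in range(1,n) if 120<s[i][4]<900 and max(s[i][2:4])<34 and 250*4<c[i][0]<390*4 and 140*4<c[i][1]<280*4]
if __name__=="__main__":
    import itertools
    f=env.grab_frame("top");P=pellets(f);print(len(P),"pellets",env.get_state()["t"])
    ok=[]
    for q in itertools.combinations(P,4):   # rectangles by size
        q=np.array(q);c=q.mean(0);r=np.linalg.norm(q-c,axis=1)
        if r.max()<.034 and r.min()>.02 and np.ptp(r)<.005:
            rect=cv2.minAreaRect((q*1e4).astype(np.float32)); b=cv2.boxPoints(rect)/1e4
            e=max([b[1]-b[0],b[2]-b[1]],key=np.linalg.norm); a=np.degrees(np.arctan2(e[1],e[0])); a=(a+90)%180-90
            print("carrier",c.round(4),"long axis yaw",a.round(1),"size",np.sort(np.array(rect[1])/1e4).round(4))
E
python3 meas.py
```

```text
12 pellets 7.7
```

Run:
```python
from h import *
from meas import pellets
f=env.grab_frame("top")
for p in pellets(f): print(((w2px(f,[*p,.029])-[250,140])*4).round(), p.round(3))
im=f["color"]
for x,y in((190,157),(234,190),(152,205),(120,251),(88,302),(232,402)): print(im[140+y//4,250+x//4])
```

```text
[544.  64.] [ 0.653 -0.469]
[190. 154.] [ 0.597 -0.261]
[233. 188.] [ 0.577 -0.286]
[291. 219.] [ 0.559 -0.319]
[196. 235.] [ 0.55  -0.264]
[121. 248.] [ 0.541 -0.221]
[333. 255.] [ 0.538 -0.343]
[165. 282.] [ 0.522 -0.246]
[297. 301.] [ 0.512 -0.322]
[218. 317.] [ 0.502 -0.276]
[129. 329.] [ 0.494 -0.225]
[263. 351.] [ 0.483 -0.302]
[231. 401.] [ 0.454 -0.283]
[172 171 164]
[185 184 178]
[133 132 127]
[186 185 179]
[134 132 127]
[187 185 179]
```

```bash
sed -i 's/>150/>122/' meas.py; python3 meas.py
```

```text
12 pellets 7.8
carrier [ 0.5728 -0.2625] long axis yaw -36.3 size [0.0314 0.0367]
carrier [ 0.5542 -0.2911] long axis yaw 58.7 size [0.0361 0.041 ]
```

```bash
python3 - <<'E'
s=open('meas.py').read()
s=s.replace("    m=((im.min(2)>122)).astype(np.uint8)","    t=cv2.morphologyEx(im.min(2).clip(0,255).astype(np.uint8),cv2.MORPH_TOPHAT,cv2.getStructuringElement(cv2.MORPH_ELLIPSE,(37,37)))\n    m=(t>38).astype(np.uint8)")
s=s.replace('            print("carrier"','            z=np.sort(np.array(rect[1])/1e4)\n            if abs(z-[.0315,.037]).max()<.0035: print("carrier"')
open('meas.py','w').write(s)
E
python3 meas.py
```

```text
8 pellets 7.85
```

```bash
python3 - <<'E'
s=open('meas.py').read()
i=s.index("    t=cv2.morph"); j=s.index('if __name__')
s=s[:i]+'''    out=[]
    for th in range(175,100,-8):
        n,l,s,c=cv2.connectedComponentsWithStats((im.min(2)>th).astype(np.uint8))
        for i in range(1,n):
            if 150<s[i][4]<900 and max(s[i][2:4])<36 and 1000<c[i][0]<1560 and 560<c[i][1]<1120:
                p=px2w(f,(c[i][0]+.5)/4-.5,(c[i][1]+.5)/4-.5,.029)[:2]
                if all(np.linalg.norm(p-o)>.012 for o in out): out.append(p)
    return out
'''+s[j:]
open('meas.py','w').write(s)
E
python3 meas.py
python3 - <<'E'
from h import *
f=env.grab_frame("top")
for q in([(190,157),(234,190),(152,205),(199,237)],[(291,221),(335,257),(254,269),(298,302)],[(120,251),(166,284),(88,302),(133,332)],[(218,320),(265,353),(185,373),(232,402)]):
    w=np.array([px2w(f,250+(x+.5)/4-.5,140+(y+.5)/4-.5,.029)[:2] for x,y in q]); e=w[0]-w[2]+w[1]-w[3]
    print(w.mean(0).round(4),np.degrees(np.arctan2(e[1],e[0])).round(1))
E
```

```text
21 pellets 7.9
carrier [ 0.5347 -0.3198] long axis yaw -38.4 size [0.0315 0.0368]
carrier [ 0.5258 -0.2706] long axis yaw 57.0 size [0.0343 0.0376]
carrier [ 0.5169 -0.2231] long axis yaw -33.6 size [0.0316 0.0374]
carrier [ 0.5065 -0.2989] long axis yaw -35.0 size [0.032  0.0357]
carrier [ 0.477  -0.2792] long axis yaw -33.1 size [0.0319 0.038 ]
carrier [ 0.5726 -0.2625] long axis yaw -36.6 size [0.0318 0.0371]
[ 0.5724 -0.2623] -37.2
[ 0.5348 -0.3197] -38.7
[ 0.5166 -0.2233] -33.0
[ 0.477 -0.279] -33.2
```

```bash
python3 -m inch '[12.2,-27,-6,0,0,1.6,4,12.2,-27,-6,0,0,1.6,4,12.2,-27,-6,0,0,1.6,4,12.2,-27,-6,0,0,1.6,4,12.2,-27,-6,0,0,1.6,4,12.2,-27,-6,0,0,1.6,4,12.2,-27,-6,0,0,1.6,4,12.2,-27,-8,0,0,1.6,4,12.2,-27,-8,0,0,1.6,4,12.2,-27,-12,0,0,1.6,4,12.2,-27,-16,0,0,1.6,4,12.2,-27,-19.3,0,0,1.6,4,12.2,-27,-19.3,0,0,1.6,4,12.2,-27,-19.3,0,0,1.6,1,12.2,-27,-19.3,0,0,1.6,1,12.2,-27,-19.3,0,0,1.6,1,12.2,-27,-19.3,0,0,1.6,1]' 60
```

```text
t: 10.07
eef_pos: [0.5188, -0.2257, 0.0418]
eef_rot: [0.957, -0.289, 0.001, -0.0]
wrist_force: [-1.3, -1.8, 7.2]
opening: 0.0137
grip_force: 40.3
```

```bash
python3 -m inch '[0,0,4,0,0,0,1,0,0,9,0,0,0,1,-1,3,12,0,0,-0.1,1,-3,8,12,0,0,-0.3,1,-5,13,12,0,0,-0.5,1,-7.5,19.8,12,0,0,-0.7,1,-7.5,19.8,12,0,0,-0.9,1,-7.5,19.8,10,0,0,-1.086,1,-7.5,19.8,8,0,0,-1.086,1,-7.5,19.8,5,0,0,-1.086,1,-7.5,19.8,5,0,0,-1.086,1]'
cat > lk.py <<'E'
from h import *
import sys
f=env.grab_frame("top")
for i in range(1):
    cv2.imwrite(f"pics/{sys.argv[1]}.png",cv2.resize(f["color"][180:280,60:240,::-1],None,fx=4,fy=4,interpolation=cv2.INTER_CUBIC))
E
python3 lk.py l1
```

```text
t: 11.45
eef_pos: [0.4408, -0.0278, 0.0887]
eef_rot: [-0.67, 0.742, 0.001, -0.002]
wrist_force: [-0.2, -0.4, -1.5]
opening: 0.0134
grip_force: 63.0
```

View pics/l1.png

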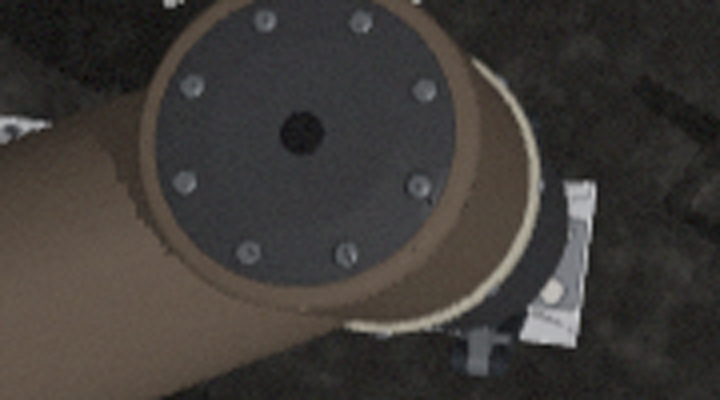

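The arm hides the lane in the top view; the carrier's pellet at (552,290) shows over the mouth. The grip still holds. I'll lower it.

```bash
python3 -m inch '[0.3,0,-2.5,0,0,0,1,0.3,0,-4,0,0,0,1,0.3,0,-4.7,0,0,0,1,0.3,0,-4.9,0,0,0,1,0.3,0,-4.9,0,0,0,1]'
python3 - <<'E'
from h import *
g=env.grab_frame("scene");cv2.imwrite("pics/s2.png",cv2.resize(g["color"][110:250,60:240,::-1],None,fx=4,fy=4,interpolation=cv2.INTER_CUBIC))
E
```

```text
t: 12.12
eef_pos: [0.4463, -0.0271, 0.042]
eef_rot: [-0.671, 0.742, -0.0, 0.0]
wrist_force: [-0.8, 0.5, -2.0]
opening: 0.013
grip_force: 63.0
```

View pics/s2.png

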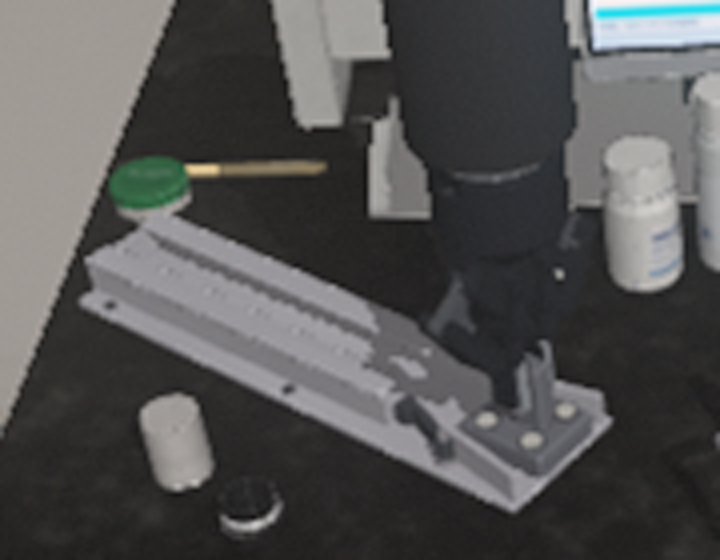

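The carrier sits in the mouth, fin along the lane, about 3 mm above the floor. I'll lower it the rest and push.

```bash
python3 -m inch '[-0.2,0,-0.3,0,0,0,1,-0.2,0,-0.3,0,0,0,1,0,1.5,-0.3,0,0,0,1,0.1,3,-0.3,0,0,0,1,0.2,4,-0.3,0,0,0,1,0.3,5,-0.3,0,0,0,1]'; python3 -m inch '[0.1,1,0,0,0,0,1,0.2,2,0,0,0,0,1,0.3,3,0,0,0,0,1,0.4,4,0,0,0,0,1,0.5,5,0,0,0,0,1]'
```

```text
t: 12.92
eef_pos: [0.449, 0.0222, 0.0389]
eef_rot: [-0.671, 0.742, -0.001, -0.0]
wrist_force: [1.6, -7.0, 6.4]
opening: 0.0132
grip_force: 64.6
t: 13.55
eef_pos: [0.4541, 0.0724, 0.0389]
eef_rot: [-0.671, 0.742, -0.0, -0.0]
wrist_force: [0.8, -6.3, 7.1]
opening: 0.0128
grip_force: 64.6
```

```bash
python3 -m inch '[0.1,1,0,0,0,0,1,0.2,2.3,0,0,0,0,1,0.2,2.3,0,0,0,0,1]'
python3 - <<'E'
from h import *
g=env.grab_frame("scene");cv2.imwrite("pics/s3.png",cv2.resize(g["color"][150:240,80:230,::-1],None,fx=4,fy=4,interpolation=cv2.INTER_CUBIC))
E
```

```text
t: 13.92
eef_pos: [0.4562, 0.0963, 0.0388]
eef_rot: [-0.671, 0.742, -0.0, 0.0]
wrist_force: [-0.8, -1.0, 5.4]
opening: 0.0131
grip_force: 64.4
```

View pics/s3.png

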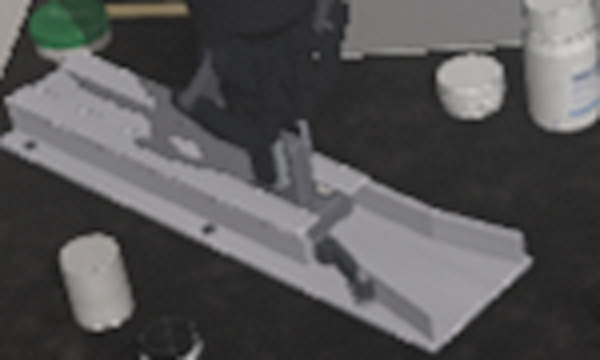

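The carrier's rear end, at about (325,215), is just inside the pawl at (320,240), and the push force has dropped. I'll push 8 mm more for margin, then release and re-measure the rest.

```bash
python3 -m inch '[0.1,0.8,0,0,0,0,1,0.1,0.8,0,0,0,0,1,0.1,0.8,0,0,0,0,4,0.1,0.8,0,0,0,0,4,0.1,0.8,0.3,0,0,0,4,0.1,0.8,6,0,0,0,4,0.1,0.8,12,0,0,0,4,0.1,0.8,12,0,0,0,4]'; python3 meas.py;python3 - <<'E'
from h import *
g=env.grab_frame("scene")
for x in(-.04,-.032,-.024):
    c=np.array([.46033,.13326]);a=np.radians(84.23);u=np.array([np.cos(a),np.sin(a)]);p=c+x*u
    print(x,[((w2px(g,[*(p-d*u),.069])-[80,150])*4).round().tolist() for d in(-.018,.018)])
cv2.imwrite("pics/s4.png",cv2.resize(g["color"][150:240,80:230,::-1],None,fx=4,fy=4,interpolation=cv2.INTER_CUBIC))
E
```

```text
t: 14.98
eef_pos: [0.4595, 0.1052, 0.1632]
eef_rot: [-0.671, 0.742, -0.001, 0.005]
wrist_force: [-0.1, -0.3, -0.6]
opening: 0.0402
grip_force: 0.0
17 pellets 15.025
carrier [ 0.5347 -0.3198] long axis yaw -38.2 size [0.0316 0.0366]
carrier [ 0.5065 -0.299 ] long axis yaw -34.9 size [0.0319 0.0359]
carrier [ 0.4771 -0.2792] long axis yaw -33.1 size [0.0319 0.038 ]
carrier [ 0.5726 -0.2625] long axis yaw -36.5 size [0.0317 0.037 ]
-0.04 [[258.0, 123.0], [302.0, 143.0]]
-0.032 [[248.0, 119.0], [292.0, 138.0]]
-0.024 [[239.0, 115.0], [283.0, 134.0]]
```

View pics/s4.png

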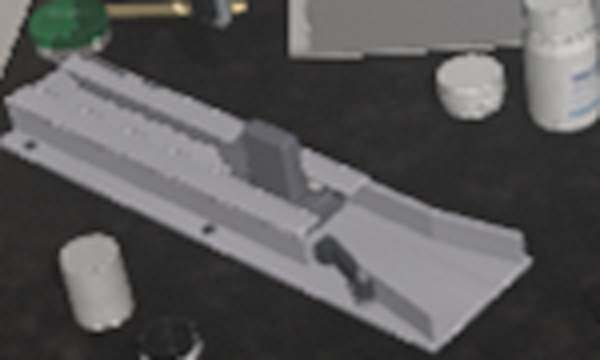

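The fin runs from (250,122) to (298,138), so the carrier's centre is at lane x ≈ -0.034, clearly past the pawl, which is back at rest. Next is carrier D.

```bash
python3 -m inch '[1.7,-38.4,0,0,0,1.094,4,1.7,-38.4,0,0,0,1.094,4,1.7,-38.4,0,0,0,1.094,4,1.7,-38.4,0,0,0,1.094,4,1.7,-38.4,0,0,0,1.094,4,1.7,-38.4,0,0,0,1.094,4,1.7,-38.4,0,0,0,1.094,4,1.7,-38.4,-1,0,0,1.094,4,1.7,-38.4,-5,0,0,1.094,4,1.7,-38.4,-9,0,0,1.094,4,1.7,-38.4,-12.2,0,0,1.094,4,1.7,-38.4,-12.2,0,0,1.094,4,1.7,-38.4,-12.2,0,0,1.094,1,1.7,-38.4,-12.2,0,0,1.094,1,1.7,-38.4,-12.2,0,0,1.094,1,1.7,-38.4,-12.2,0,0,1.094,1]' 60
```

```text
t: 17.08
eef_pos: [0.4744, -0.2803, 0.0373]
eef_rot: [0.959, -0.285, 0.001, -0.0]
wrist_force: [0.2, 1.9, 4.2]
opening: 0.0133
grip_force: 60.6
```

```bash
python3 -m inch '[0,0,4,0,0,0,1,0,0,9,0,0,0,1,-0.5,4,12,0,0,-0.1,1,-1.2,10,12,0,0,-0.3,1,-2,16,12,0,0,-0.5,1,-3,22,12,0,0,-0.7,1,-3,25.5,12,0,0,-0.9,1,-3,25.5,9,0,0,-1.094,1,-3,25.5,5,0,0,-1.094,1,-3,25.5,2,0,0,-1.094,1,-3,25.5,0.5,0,0,-1.094,1,-3,25.5,0.3,0,0,-1.094,1,-3,25.5,0.3,0,0,-1.094,1]'
```

```text
t: 18.7
eef_pos: [0.4441, -0.0253, 0.0398]
eef_rot: [-0.671, 0.742, -0.0, 0.0]
wrist_force: [0.6, -0.2, -1.2]
opening: 0.0132
grip_force: 59.5
```

```bash
python3 -m inch '[0,0,-0.5,0,0,0,1,0,0,-0.5,0,0,0,1,0.15,1.5,-0.5,0,0,0,1,0.3,3,-0.5,0,0,0,1,0.4,4,-0.5,0,0,0,1,0.5,5,-0.5,0,0,0,1,0.6,6,-0.5,0,0,0,1,0.7,7,-0.5,0,0,0,1]';python3 -m inch '[0.1,1,0,0,0,0,1,0.2,2,0,0,0,0,1,0.3,3,0,0,0,0,1,0.4,4,0,0,0,0,1,0.5,5,0,0,0,0,1,0.6,5.8,0,0,0,0,1,0.6,5.8,0,0,0,0,1]'
```

```text
t: 19.7
eef_pos: [0.4511, 0.0456, 0.0344]
eef_rot: [-0.671, 0.742, -0.0, 0.0]
wrist_force: [2.3, -1.6, -2.1]
opening: 0.0132
grip_force: 59.7
t: 20.58
eef_pos: [0.4571, 0.1038, 0.0343]
eef_rot: [-0.671, 0.742, 0.0, 0.001]
wrist_force: [-0.7, 1.3, -0.4]
opening: 0.0133
grip_force: 60.1
```

```bash
python3 -m inch '[0,0,0,0,0,0,4,0,0,0,0,0,0,4,0,0,0.3,0,0,0,4,0,0,6,0,0,0,4,0,0,12.5,0,0,0,4,0,0,12.5,0,0,0,4]'; python3 meas.py;python3 - <<'E'
from h import *
g=env.grab_frame("scene")
cv2.imwrite("pics/s5.png",cv2.resize(g["color"][150:240,80:230,::-1],None,fx=4,fy=4,interpolation=cv2.INTER_CUBIC))
E
```

```text
t: 21.32
eef_pos: [0.4595, 0.1041, 0.1644]
eef_rot: [-0.671, 0.742, -0.001, 0.005]
wrist_force: [0.3, -0.4, -0.5]
opening: 0.0401
grip_force: 0.0
12 pellets 21.375
carrier [ 0.5349 -0.3199] long axis yaw -37.8 size [0.0317 0.037 ]
carrier [ 0.5726 -0.2626] long axis yaw -35.3 size [0.0319 0.0372]
```

View pics/s5.png

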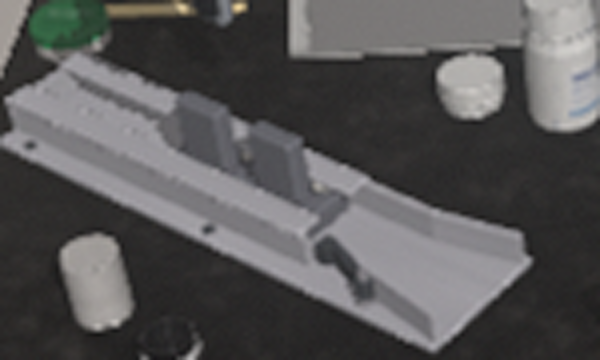

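Both carriers are now past the pawl, with fins at (205,130) and (275,160). Next is carrier A.

```bash
python3 -m inch '[4,-18,0,0,0,0.5,4,4,-18,0,0,0,0.5,4,4,-18,0,0,0,0.5,4,11.3,-36.7,0,0,0,1.044,4,11.3,-36.7,0,0,0,1.044,4,11.3,-36.7,0,0,0,1.044,4,11.3,-36.7,0,0,0,1.044,4,11.3,-36.7,0,0,0,1.044,4,11.3,-36.7,-5,0,0,1.044,4,11.3,-36.7,-9,0,0,1.044,4,11.3,-36.7,-12.2,0,0,1.044,4,11.3,-36.7,-12.2,0,0,1.044,4,11.3,-36.7,-12.2,0,0,1.044,1,11.3,-36.7,-12.2,0,0,1.044,1,11.3,-36.7,-12.2,0,0,1.044,1,11.3,-36.7,-12.2,0,0,1.044,1]' 60
```

```text
t: 23.42
eef_pos: [0.5705, -0.2643, 0.0385]
eef_rot: [0.951, -0.309, 0.001, -0.0]
wrist_force: [-0.3, 0.7, 5.5]
opening: 0.0133
grip_force: 60.5
```

```bash
python3 -m inch '[0,0,4,0,0,0,1,0,0,9,0,0,0,1,-1,2,12,0,0,-0.1,1,-4,7,12,0,0,-0.3,1,-7,12,12,0,0,-0.5,1,-10,18,12,0,0,-0.7,1,-12.6,23.9,12,0,0,-0.9,1,-12.6,23.9,9,0,0,-1.044,1,-12.6,23.9,5,0,0,-1.044,1,-12.6,23.9,2,0,0,-1.044,1,-12.6,23.9,0.5,0,0,-1.044,1,-12.6,23.9,0.2,0,0,-1.044,1,-12.6,23.9,0.2,0,0,-1.044,1]'
```

```text
t: 25.05
eef_pos: [0.4441, -0.0253, 0.0397]
eef_rot: [-0.671, 0.742, -0.0, 0.0]
wrist_force: [0.1, 0.8, -1.6]
opening: 0.013
grip_force: 59.2
```

```bash
python3 -m inch '[0,0,-0.4,0,0,0,1,0,0,-0.4,0,0,0,1,0.15,1.5,-0.4,0,0,0,1,0.3,3,-0.4,0,0,0,1,0.4,4,-0.4,0,0,0,1,0.5,5,-0.4,0,0,0,1,0.6,6,-0.4,0,0,0,1,0.7,7,-0.4,0,0,0,1]';python3 -m inch '[0.1,1,0,0,0,0,1,0.2,2,0,0,0,0,1,0.3,3,0,0,0,0,1,0.4,4,0,0,0,0,1,0.5,5,0,0,0,0,1,0.6,5.8,0,0,0,0,1,0.6,5.8,0,0,0,0,1]';  python3 -m inch '[0,0,0,0,0,0,4,0,0,0,0,0,0,4,0,0,0.3,0,0,0,4,0,0,6,0,0,0,4,0,0,12.5,0,0,0,4,0,0,12.5,0,0,0,4]'; python3 meas.py;python3 - <<'E'
from h import *
g=env.grab_frame("scene")
cv2.imwrite("pics/s6.png",cv2.resize(g["color"][150:240,80:230,::-1],None,fx=4,fy=4,interpolation=cv2.INTER_CUBIC))
E
```

```text
t: 26.05
eef_pos: [0.451, 0.0453, 0.0355]
eef_rot: [-0.671, 0.742, -0.0, -0.0]
wrist_force: [3.4, -8.3, 3.3]
opening: 0.0135
grip_force: 60.4
t: 26.92
eef_pos: [0.4562, 0.1026, 0.0355]
eef_rot: [-0.671, 0.742, -0.0, -0.001]
wrist_force: [-0.8, -4.4, 7.2]
opening: 0.0133
grip_force: 61.0
t: 27.68
eef_pos: [0.4594, 0.1042, 0.1653]
eef_rot: [-0.671, 0.742, -0.001, 0.005]
wrist_force: [0.8, -0.5, -1.4]
opening: 0.0398
grip_force: 0.0
7 pellets 27.725
carrier [ 0.5349 -0.3198] long axis yaw -37.7 size [0.0317 0.0374]
```

View pics/s6.png

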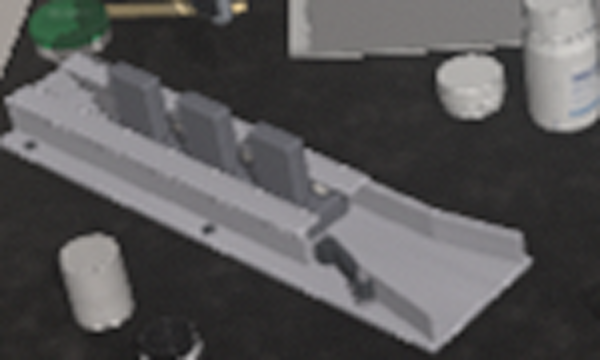

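Three carriers are in, and the pawl is at rest. Now the last one, B.

```bash
python3 -m inch '[3,-20,0,0,0,0.5,4,3,-20,0,0,0,0.5,4,3,-20,0,0,0,0.5,4,7.6,-42.3,0,0,0,1.01,4,7.6,-42.3,0,0,0,1.01,4,7.6,-42.3,0,0,0,1.01,4,7.6,-42.3,0,0,0,1.01,4,7.6,-42.3,0,0,0,1.01,4,7.6,-42.3,0,0,0,1.01,4,7.6,-42.3,-5,0,0,1.01,4,7.6,-42.3,-9,0,0,1.01,4,7.6,-42.3,-12.2,0,0,1.01,4,7.6,-42.3,-12.2,0,0,1.01,4,7.6,-42.3,-12.2,0,0,1.01,1,7.6,-42.3,-12.2,0,0,1.01,1,7.6,-42.3,-12.2,0,0,1.01,1,7.6,-42.3,-12.2,0,0,1.01,1]' 60
```

```text
t: 29.9
eef_pos: [0.5337, -0.3204, 0.0397]
eef_rot: [0.946, -0.325, 0.001, -0.0]
wrist_force: [0.5, 2.9, 6.4]
opening: 0.013
grip_force: 59.6
```

```bash
python3 -m inch '[0,0,4,0,0,0,1,0,0,9,0,0,0,1,-1,3,12,0,0,-0.1,1,-3,9,12,0,0,-0.3,1,-5,15,12,0,0,-0.5,1,-7,21,12,0,0,-0.7,1,-9,27,12,0,0,-0.9,1,-9,29.5,9,0,0,-1.01,1,-9,29.5,5,0,0,-1.01,1,-9,29.5,2,0,0,-1.01,1,-9,29.5,0.5,0,0,-1.01,1,-9,29.5,0.2,0,0,-1.01,1,-9,29.5,0.2,0,0,-1.01,1]'
```

```text
t: 31.52
eef_pos: [0.443, -0.0254, 0.0407]
eef_rot: [-0.67, 0.742, -0.0, 0.0]
wrist_force: [0.7, 0.8, -2.4]
opening: 0.0131
grip_force: 58.7
```

```bash
python3 -m inch '[0.1,0,-0.4,0,0,0,1,0.1,0,-0.4,0,0,0,1,0.25,1.5,-0.4,0,0,0,1,0.4,3,-0.4,0,0,0,1,0.5,4,-0.4,0,0,0,1,0.6,5,-0.4,0,0,0,1,0.7,6,-0.4,0,0,0,1,0.8,7,-0.4,0,0,0,1]';python3 -m inch '[0.1,1,0,0,0,0,1,0.2,2,0,0,0,0,1,0.3,3,0,0,0,0,1,0.4,4,0,0,0,0,1,0.5,5,0,0,0,0,1,0.6,5.6,0,0,0,0,1,0.6,5.6,0,0,0,0,1]'
```

```text
t: 32.52
eef_pos: [0.4512, 0.0452, 0.0369]
eef_rot: [-0.671, 0.741, -0.0, -0.0]
wrist_force: [2.3, -8.0, 6.8]
opening: 0.0131
grip_force: 60.2
t: 33.4
eef_pos: [0.4564, 0.1003, 0.0368]
eef_rot: [-0.671, 0.742, -0.0, -0.001]
wrist_force: [-0.1, -8.5, 11.2]
opening: 0.0136
grip_force: 61.2
```

```bash
python3 -m inch '[0,0.3,0,0,0,0,1,0,0.3,0,0,0,0,1]';  python3 -m inch '[0,0,0,0,0,0,4,0,0,0,0,0,0,4,0,0,0.3,0,0,0,4,0,0,6,0,0,0,4,0,0,12.5,0,0,0,4,0,0,12.5,0,0,0,4]'
python3 - <<'E'
from h import *
g=env.grab_frame("scene");f=env.grab_frame("top")
a=cv2.resize(g["color"][150:240,80:230,::-1],None,fx=4,fy=4,interpolation=cv2.INTER_CUBIC)
b=cv2.resize(f["color"][130:280,240:390,::-1],(240,240),interpolation=cv2.INTER_CUBIC)
im=np.zeros((600,600,3),np.uint8);im[:360]=a;im[360:,:240]=b
cv2.imwrite("pics/s7.png",im)
bar=[0.4193,-0.1966]
E
```

```text
t: 33.65
eef_pos: [0.4565, 0.1029, 0.0368]
eef_rot: [-0.671, 0.742, -0.001, -0.001]
wrist_force: [2.1, -11.2, 10.4]
opening: 0.013
grip_force: 61.1
t: 34.4
eef_pos: [0.4594, 0.1054, 0.1663]
eef_rot: [-0.671, 0.742, -0.001, 0.005]
wrist_force: [-0.7, 0.7, -0.8]
opening: 0.04
grip_force: 0.0
```

View pics/s7.png

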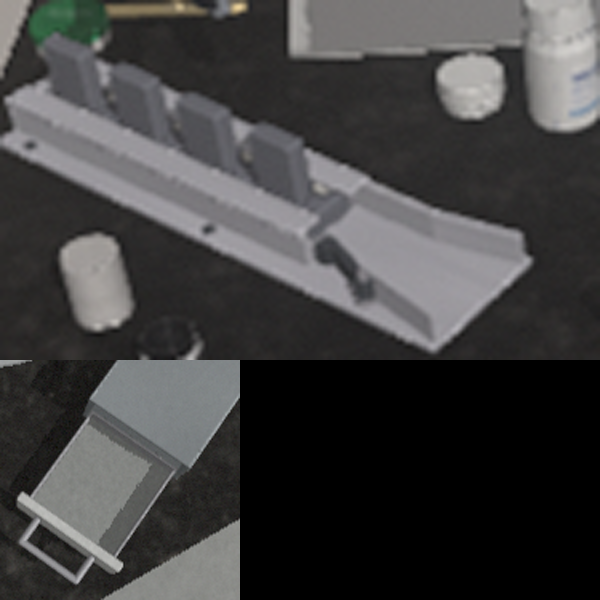

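All four fins stand in the covered lane with the pawl at rest behind them, and the drawer is empty. I'll grip the handle again and shut it.

```bash
python3 -m inch '[-4,-30.2,0,0,0,-0.513,3.5,-4,-30.2,0,0,0,-0.513,3.5,-4,-30.2,0,0,0,-0.513,3.5,-4,-30.2,0,0,0,-0.513,3.5,-4,-30.2,0,0,0,-0.513,3.5,-4,-30.2,0,0,0,-0.513,3.5,-4,-30.2,0,0,0,-0.513,3.5,-4,-30.2,-5,0,0,-0.513,3.5,-4,-30.2,-9,0,0,-0.513,3.5,-4,-30.2,-12,0,0,-0.513,3.5,-4,-30.2,-12,0,0,-0.513,3.5,-4,-30.2,-12,0,0,-0.513,0.6,-4,-30.2,-12,0,0,-0.513,0.6,-4,-30.2,-12,0,0,-0.513,0.6,-4,-30.2,-12,0,0,-0.513,0.6]' 40
```

```text
t: 36.38
eef_pos: [0.4186, -0.1979, 0.0417]
eef_rot: [-0.461, 0.887, -0.001, 0.001]
wrist_force: [5.8, -1.0, -5.9]
opening: 0.0086
grip_force: 38.8
```

```bash
python3 -m inch '[0.8,-0.6,0,0,0,0,0.6,2.4,-1.7,0,0,0,0,0.6,4.1,-2.9,0,0,0,0,0.6,5.7,-4,0,0,0,0,0.6,7.3,-5.2,0,0,0,0,0.6,9,-6.4,0,0,0,0,0.6,10.6,-7.5,0,0,0,0,0.6,11.4,-8.1,0,0,0,0,0.6,12,-8.5,0,0,0,0,0.6,12.2,-8.7,0,0,0,0,0.6]' && python3 -m inch '[0.2,-0.1,0,0,0,0,0.6,0.4,-0.3,0,0,0,0,0.6,0.6,-0.4,0,0,0,0,0.6]'&& python3 -m inch '[0.1,-0.1,0,0,0,0,0.6,0.2,-0.15,0,0,0,0,0.6]'
```

```text
t: 37.62
eef_pos: [0.5402, -0.284, 0.0416]
eef_rot: [-0.461, 0.888, -0.0, 0.001]
wrist_force: [4.5, 9.6, 2.1]
opening: 0.0084
grip_force: 39.7
t: 38.0
eef_pos: [0.5457, -0.2879, 0.0416]
eef_rot: [-0.461, 0.888, 0.0, 0.001]
wrist_force: [2.8, 6.9, 1.3]
opening: 0.0088
grip_force: 39.7
t: 38.25
eef_pos: [0.5476, -0.2892, 0.0416]
eef_rot: [-0.461, 0.888, 0.0, 0.001]
wrist_force: [0.1, 9.4, 5.1]
opening: 0.0081
grip_force: 40.1
```

```bash
python3 -m inch '[0.1,-0.1,0,0,0,0,0.6,0.2,-0.15,0,0,0,0,0.6,0.2,-0.15,0,0,0,0,0.6]';python3 -m inch '[0.1,-0.05,0,0,0,0,0.6,0.2,-0.1,0,0,0,0,0.6]'
```

```text
t: 38.62
eef_pos: [0.5476, -0.2893, 0.0416]
eef_rot: [-0.461, 0.888, 0.002, -0.0]
wrist_force: [-2.4, 14.7, 10.3]
opening: 0.0085
grip_force: 40.5
t: 38.88
eef_pos: [0.5476, -0.2893, 0.0415]
eef_rot: [-0.46, 0.888, 0.003, -0.002]
wrist_force: [-10.7, 24.1, 18.8]
opening: 0.0083
grip_force: 41.7
```

The drawer is hard against its closed stop. I'll release, retract and check.

```bash
python3 -m inch '[0,0,0,0,0,0,3,0,0,0,0,0,0,3,-0.3,0.2,0,0,0,0,3,-0.3,0.2,6,0,0,0,3,-0.3,0.2,12,0,0,0,3,-0.3,0.2,18,0,0,0,3,-10,12,20,0,0,0,3,-10,16,20,0,0,0,3,-10,20,20,0,0,0,3,-10,20,20,0,0,0,3]'
python3 - <<'E'
from h import *
g=env.grab_frame("scene")
cv2.imwrite("pics/s8.png",cv2.resize(g["color"][90:270,70:370,::-1],None,fx=2.6,fy=2.6,interpolation=cv2.INTER_CUBIC))
E
```

```text
t: 40.12
eef_pos: [0.4496, -0.0916, 0.2418]
eef_rot: [-0.461, 0.888, -0.0, 0.001]
wrist_force: [1.4, 0.1, -0.1]
opening: 0.0301
grip_force: 0.0
```

View pics/s8.png

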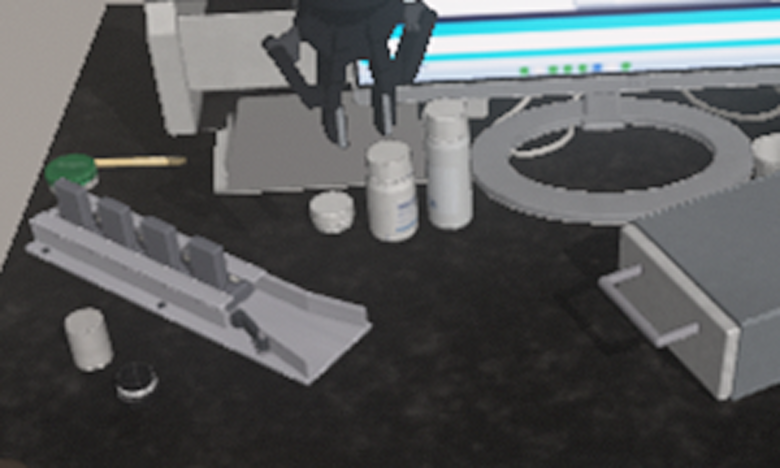

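The drawer is shut, the four carriers are in the lane with fins from (72,205) to (208,260), and the bottles and jar stand undisturbed.

```bash
python3 -c "
from workcell import env
print(env.job_done())"
```

```text
the job is handed in; nothing more can be done
None
```

I handed the job in at about 40 s: all four carriers are past the pawl, the drawer is pushed fully shut, and the bottles and jar were not touched; no verdict came back.

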